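# Stand the fallen menu stand up again and slide it back to the tea caddy

### The arm

A 6-joint arm with a two-finger parallel gripper is mounted at the origin on the work surface; the furniture and walls round the work are solid. World frame = base frame: x ahead of the robot, y to its left, z up, the work surface at z = 0. Lengths are in m, angles in degrees, forces in N, time in s.
With the tool pointing down it reaches from about 0.325 to 0.9 m from the base axis. Payload 6.1 kg.
Tool frame: the origin (TCP) lies at the centre of the arm's flange, where the gripper is bolted on; the fingertips stand 173 mm ahead of it and the grasp point (between the pads) lies 155 mm ahead of it (r.finger_overhang is the distance from the TCP to the fingertips, in m); z points along the fingers, y is the line along which they close (so a half turn about z gives the same grasp; the last joint's range is limited). The gripper opens to 85 mm and grips with 20 to 120 N. Pads are 22 mm wide; open, the fingers measure 114 mm over their backs; the gripper's body (76 mm by 85 mm) begins 54 mm behind the grasp point. The pads swing forward as they close: fully open they stand 13 mm farther back than shut.
Start: joints at [-83.428, 12.628, 87.462, -0, 79.91, -7.225], TCP at [0.149, -0.607, 0.405] pointing down, gripper open.
Joint ranges: [-170.65, 170.65], [-52.31, 119.04], [5.05, 147.46], [-71.25, 251.25], [11.57, 151.72], [-153.62, 153.62]. Speed limits (degrees/s): [147.25, 147.25, 172.46, 180, 180, 180].

### API

Orientations are given as [roll, pitch, yaw] about the fixed x, y, z axes, in that order (R = Rz(yaw) Ry(pitch) Rx(roll)).
In Python, from plant import readout, vision, r gives the robot as it stands. The module is installed in compiled form; this text tells all that it offers.
- The arm moves only by the shell command python3 -m inch 'ROWS' [FORCE]. ROWS is JSON, a list of rows, each a list of 3 entries, a list of its own where there are three numbers: the closure, from -1 (fully open) to 1 (shut), then the shift along the tool's x, y, z in m, then the turn, a rotation vector about the tool's x, y, z in degrees. A call has 1 to 12 rows; each row is the pose to reach, as a shift and turn from the pose commanded when the call began, along the tool's axes at that moment; what a row does not reach only later rows make up. A row lasts 1/10 s, in which the tool goes at most 50 mm and 8.59 degrees, less where a joint would pass 70% of its speed; a pose out of reach is approached as far as the arm can. A call with a gripper value outside its range is refused whole. The fingers move at their own pace and stop on an object; FORCE is the grip in N (left out, the last holds). Time passes only in rows, so rows that repeat a pose let the fingers close. It gives the time, the measured TCP pose, the force, the opening and the grip force at its end, in the units of the state.
- readout.get_obs(): the state, without advancing time (a new reading comes with each control period).
- vision.camera(name): name is "scene" or "top" or "wrist"; returns a dict with "image" (420x560x3 uint8, blue, green, red), "mtx" (3x3 intrinsics, pixels), "xyz" and "orientation" of the camera in the world. Camera axes: x right, y down, z forward; pixel columns grow to the right and rows downward; lengths in m; the calibration is good to about 2 mm. A picture is of the moment at which its call begins. There is no depth.
- r.close_job(): hands the job in; it is judged then, once.
Trained networks look in a picture, given as the dict that the camera call returned (one of the last four; its "shot" number tells which), for a name from the list of things; names that differ only in an ending like _2 or _b are one class to them, and where a whole thing is asked for, a point or a joint stands for the part that bears it (a point fixed in the world has none). Each returns a list of dicts, best first, with "confidence" (0 to 1); they miss things now and then, are a little off and sometimes report something else, mostly with a low value. They report only what shows in the picture. A call takes as long as a camera call.
- vision.regions_of(name, picture): "mask" (420x560 bool, what is visible of it) and "bbox" ([left, top, width, height] in pixels, round what is visible of it).
The state is a dict: "time": time; "qpos": joint angles; "qvel": joint speeds; "joint_torque": joint torques, N m; "tcp_pos": TCP position; "tool_rot": TCP orientation; "ft_force": force on the tool from outside, world axes, zero at the start; "wrist_torque": the same for the moment, N m; "grip_width": finger opening in m; "grip_force": force on a finger pad.
Only numpy, scipy, OpenCV 4.12 (cv2) and the standard library are available. Lean on these libraries where they do the work, as an engineer would, in place of code of your own. Each camera call takes 0.05 s, during which the arm holds its last target. There are 200 camera calls.

### The job

The small wooden menu stand in front of the tea caddy has been knocked onto its back. Touching it only from outside with the fingers - never gripping or lifting it - push its upturned foot over until the stand is upright on its foot again, then slide it gently along the table until its back rests squarely against the front of the caddy, near the middle of the caddy. Leave the glasses and the pepper mill where they are, and take the hand away.

Things in the scene. Friction and masses are not known exactly. Their poses are not given: they have to be found in the camera images.
- menu_stand: L-shaped wooden stand, 0.4 kg, 120 mm wide (own y): foot board 85 mm deep, 16 thick (own x -85..0), panel 10 mm thick at its rear (x -10..0), top 115 mm above the underside. Origin: middle of the heel (rear lower edge); x points backward, z up the panel. It starts on its back in front of the caddy: panel flat, z pointing roughly (to 17 deg) at the caddy, foot straight up on the robot's side
- foot_edge (a point): middle of the front edge of the stand's foot, on its upper face (own x -85, z 16 mm): at the start 85 mm above the table. 1 to 2 N here, level and toward the robot, on the caddy-side face of the foot, turns the stand about its heel; past about 50 degrees it falls upright by itself, this edge then pointing at the robot. Standing, push it low (under 20 mm), or it tips back
- tea_caddy: closed wooden tea caddy 139 x 194 x 74 mm (x, y, z), fixed to the table. Origin: centre of its underside. Own x points away from the robot, y along its length; its front looks to -x: the lid edge is at x = -68 mm and a small flat brass hook in the middle of the front stands out to x = -69 mm.
- pepper_mill: turned dark wooden pepper mill, 57 mm across, 191 mm high, loose; origin at the centre of its underside, z up; not to be disturbed
- water_glass: clear stemless water glass, 73 mm across, 88 mm high, loose; origin at the centre of its underside, z up; not to be disturbed
- wine_glass: clear stemmed wine glass, 82 mm across, 208 mm high, loose; origin at the centre of its underside, z up; not to be disturbed

How it is judged (in metres and radians):
On the way:
1. the menu stand stands upright on its foot (angle between menu_stand's own z axis and vertical below 0.1 rad and height (world z) of menu_stand below 0.008 m), for 0.2 s.
At the end, for the whole second after the job is handed in: Menu stand at rest, upright within 0.1 rad on its foot, its back within 12 mm of the caddy's front (hook) and square to it within 0.14 rad, middle of its heel within 50 mm of the caddy's middle; pepper mill and glasses upright, within 20 mm of their starts (all of step 1 and x of menu_stand in the frame of tea_caddy between -0.081 and -0.055 m and y of menu_stand in the frame of tea_caddy between -0.05 and 0.05 m and angle between the x axis of menu_stand and the x axis of tea_caddy, either way round below 0.14 rad and linear speed of menu_stand below 0.02 m/s and angle between each of pepper_mill, water_glass, wine_glass's own z axis and vertical below 0.1 rad and distance of each of pepper_mill, water_glass, wine_glass from where it was at the start of the episode below 0.02 m); the robot touches nothing.
It fails at once if the menu stand is lifted: its heel is more than 25 mm above the table (height (world z) of menu_stand above 0.025 m).
It fails at once if the menu stand is gripped or pressed hard: more than 30 N between fingers and stand (contact force between the fingers and menu_stand above 30 N).
It fails at once if the pepper mill is pushed away or tipped (20 mm, 0.3 rad) (distance of pepper_mill from where it was at the start of the episode above 0.02 m or angle between pepper_mill's own z axis and vertical above 0.3 rad).
It fails at once if the water glass is pushed away or tipped (20 mm, 0.3 rad) (distance of water_glass from where it was at the start of the episode above 0.02 m or angle between water_glass's own z axis and vertical above 0.3 rad).
It fails at once if the wine glass is pushed away or tipped (20 mm, 0.3 rad) (distance of wine_glass from where it was at the start of the episode above 0.02 m or angle between wine_glass's own z axis and vertical above 0.3 rad).
It also fails if it takes over 58 s, if anything falls off the work surface, if the arm or the gripper's body presses on something with over 40 N, if the wrist force passes 120 N, or if a joint passes its speed limit or range.

## Working session

There is one attempt and no reset: what is moved stays moved. The work goes in short steps, Python scripts to look and compute and a shell command to move; the robot and the scene stay as the last step left them, time stands still between calls to the robot, and variables do not carry over. Pictures are saved under pics/ and viewed, at most 10 in all, crops included, and the job is handed in when it is done.

```bash
mkdir -p pics; cat > h.py <<'E'
import numpy as np,cv2
from plant import readout,vision,r
from scipy.spatial.transform import Rotation as R
def RM(o):
    return R.from_euler('xyz',o,degrees=True).as_matrix()
def ray(c,u,v,z):
    d=RM(c['orientation'])@np.linalg.inv(c['mtx'])@[u,v,1]; p=np.array(c['xyz']); return p+d*(z-p[2])/d[2]
def proj(c,P):
    q=c['mtx']@(RM(c['orientation']).T@(np.atleast_2d(P)-c['xyz']).T); return (q[:2]/q[2]).T
E
python3 - <<'E'
from h import *
print(readout.get_obs())
for n in ['top','scene']:
    c=vision.camera(n); cv2.imwrite(f'pics/{n}0.png',c['image']); print(n,c['xyz'],c['orientation'],c['mtx'])
    for k in ['menu_stand','tea_caddy','pepper_mill','water_glass','wine_glass']:
        for d in vision.regions_of(k,c)[:2]:
            m=d['mask']; 
            q=cv2.minAreaRect(np.argwhere(m)[:,::-1].astype(np.float32))
            print(k,round(d['confidence'],2),d['bbox'],m.sum(),cv2.boxPoints(q).round().tolist())
E
```

```text
{'time': 0.0, 'qpos': array([-8.34290414e+01,  1.26770253e+01,  8.75279638e+01,  9.17242283e-04,
        7.99090282e+01, -7.22464025e+00]), 'qvel': array([ 0.01249931,  0.00962446, -0.11360063, -0.01553642, -0.08591856,
        0.01829585]), 'joint_torque': array([ 8.13311658e-05, -4.96893096e+01, -3.89399636e+01, -2.23410434e-04,
        1.10668904e-02, -5.71742248e-05]), 'tcp_pos': array([ 0.14900757, -0.60669401,  0.4035593 ]), 'tool_rot': array([-1.79887002e+02, -1.52343498e-02,  1.37954222e+01]), 'ft_force': array([-0.21473168, -0.07608574, -0.47199933]), 'wrist_torque': array([ 0.01549125, -0.00639209, -0.01058876]), 'grip_force': 0.0, 'grip_width': 0.08524604010098272}
top [0.41280894 0.01041862 1.17473228] [-171.302005     -1.61538507  -88.9160552 ] [[479.01091893   0.         275.29166675]
 [  0.         479.01091893 203.0418112 ]
 [  0.           0.           1.        ]]
menu_stand 0.91 [252.7, 182.7, 61.7, 60.3] 2238 [[251.0, 227.0], [267.0, 183.0], [316.0, 201.0], [300.0, 245.0]]
tea_caddy 0.64 [235.8, 107.5, 80.8, 63.5] 4640 [[233.0, 167.0], [237.0, 107.0], [317.0, 112.
[... 545 characters left out ...]
0.           1.        ]]
tea_caddy 0.58 [206.7, 176.8, 74.5, 63.7] 3016 [[201.0, 211.0], [257.0, 162.0], [289.0, 200.0], [233.0, 249.0]]
tea_caddy 0.41 [214.0, 271.9, 22.7, 34.6] 845 [[211.0, 270.0], [238.0, 270.0], [238.0, 307.0], [211.0, 307.0]]
pepper_mill 0.78 [324.9, 135.9, 22.1, 50.9] 668 [[324.0, 184.0], [329.0, 134.0], [344.0, 136.0], [339.0, 186.0]]
water_glass 0.78 [210.3, 273.5, 29.5, 33.3] 968 [[209.0, 269.0], [239.0, 269.0], [239.0, 307.0], [209.0, 307.0]]
water_glass 0.44 [322.9, 133.8, 22.7, 50.3] 680 [[323.0, 183.0], [328.0, 133.0], [344.0, 135.0], [339.0, 185.0]]
wine_glass 0.61 [238.9, 263.8, 39.9, 75.5] 1926 [[241.0, 265.0], [276.0, 265.0], [276.0, 339.0], [241.0, 339.0]]
```

```bash
python3 - <<'E'
from h import *
a=cv2.imread('pics/top0.png')[90:290,110:440]; cv2.imwrite('pics/topc.png',cv2.resize(a,None,fx=2.4,fy=2.4,interpolation=cv2.INTER_CUBIC))
a=cv2.imread('pics/scene0.png')[120:350,190:400]; cv2.imwrite('pics/scc.png',cv2.resize(a,None,fx=2.6,fy=2.6,interpolation=cv2.INTER_CUBIC))
E
```

```text
(no output)
```

View pics/topc.png

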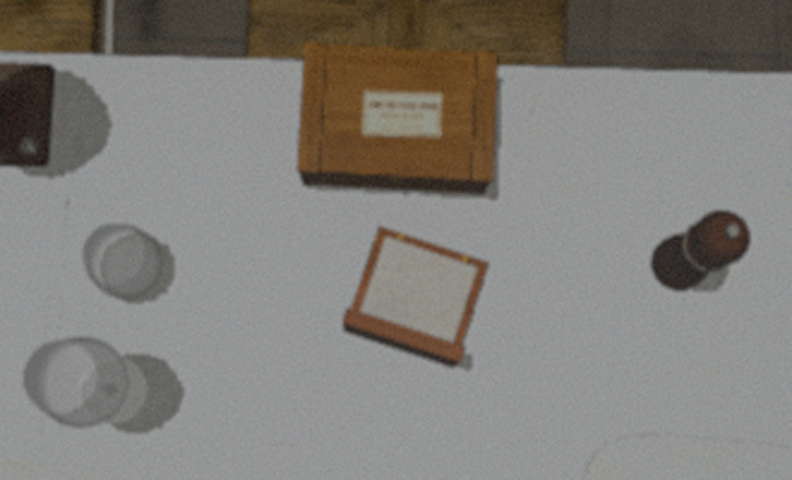

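View pics/scc.png

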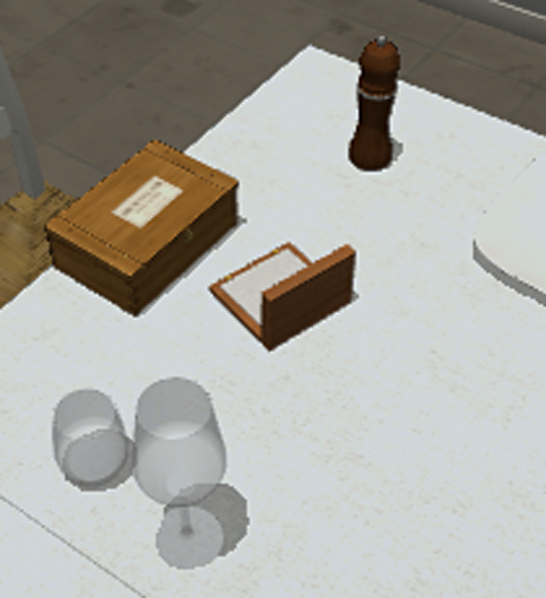

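```bash
python3 - <<'E'
from h import *
c=vision.camera('top'); s=vision.camera('scene')
f=lambda u,v,z,o: print(o,(ray(c,110+u/2.4,90+v/2.4,z)).round(4))
f(381,230,.01,'panel top L');f(488,263,.01,'panel top R')
f(349,309,.085,'foot caddyside L');f(465,347,.085,'foot caddyside R')
f(301,172,.074,'caddy lid L');f(490,181,.074,'caddy lid R');f(306,44,.074,'caddy back L');f(497,54,.074,'caddy back R')
f(680,262,0,'mill base');f(720,240,.191,'mill top');
g=lambda u,v,z,o: print(o,(ray(s,190+u/2.6,120+v/2.6,z)).round(4))
g(137,280,.074,'S caddy lid L');g(239,182,.074,'S lid R')
g(264,291,.085,'S foot L rob?');g(354,248,.085,'S foot R');g(269,349,0,'S heel L');g(356,299,0,'heel R')
g(95,460,0,'S water');g(189,540,0,'S wine');g(371,155,0,'S mill')
E
```

```text
panel top L [ 0.6343 -0.0021  0.01  ]
panel top R [ 0.6025 -0.1128  0.01  ]
foot caddyside L [0.5427 0.0276 0.085 ]
foot caddyside R [ 0.5088 -0.0835  0.085 ]
caddy lid L [0.678  0.0782 0.074 ]
caddy lid R [ 0.6738 -0.1075  0.074 ]
caddy back L [0.8089 0.0773 0.074 ]
caddy back R [ 0.804  -0.1136  0.074 ]
mill base [ 0.6099 -0.3146  0.    ]
mill top [ 0.5982 -0.2974  0.191 ]
S caddy lid L [0.6687 0.0875 0.074 ]
S lid R [ 0.6715 -0.104   0.074 ]
S foot L rob? [0.5423 0.0302 0.085 ]
S foot R [ 0.4984 -0.0784  0.085 ]
S heel L [0.5325 0.0338 0.    ]
heel R [ 0.4929 -0.0845  0.    ]
S water [0.5937 0.253  0.    ]
S wine [0.4623 0.2682 0.    ]
S mill [ 0.6096 -0.3144 -0.    ]
```

```bash
cat >> h.py <<'E'
def go(x,y,ztip,yaw):
    o=readout.get_obs(); M=RM(o['tool_rot'])
    print('t',o['time'],'tcp',o['tcp_pos'].round(4),o['tool_rot'].round(2),'F',o['ft_force'].round(2),'j6',o['qpos'][5].round(1))
    print('shift',(M.T@(np.array([x,y,ztip+r.finger_overhang])-o['tcp_pos'])).round(4),'rotvec',np.degrees(R.from_matrix(M.T@RM([180,0,yaw])).as_rotvec()).round(2))
E
python3 - <<'E'
from h import *
print(r.finger_overhang); go(0.548,-0.037,0.2,-17)
E
```

```text
0.1734
t 0.7 tcp [ 0.149  -0.607   0.4047] [180.    0.   13.8] F [0.16 0.62 0.26] j6 -7.2
shift [ 0.5234 -0.4584  0.0313] rotvec [ 0.   0.  30.8]
```

```bash
python3 -m inch '[[-1,[0.523,-0.458,0],[0,0,30.8]],[-1,[0.523,-0.458,0],[0,0,30.8]],[-1,[0.523,-0.458,0],[0,0,30.8]],[-1,[0.523,-0.458,0],[0,0,30.8]],[-1,[0.523,-0.458,0],[0,0,30.8]],[-1,[0.523,-0.458,0],[0,0,30.8]],[-1,[0.523,-0.458,0],[0,0,30.8]],[-1,[0.523,-0.458,0],[0,0,30.8]],[-1,[0.523,-0.458,0],[0,0,30.8]],[-1,[0.523,-0.458,0],[0,0,30.8]],[-1,[0.523,-0.458,0],[0,0,30.8]],[-1,[0.523,-0.458,0],[0,0,30.8]]]'
python3 -c "
from h import *
go(0.548,-0.037,0.15,-17)"
```

```text
time: 1.9
tcp_pos: [0.4938, -0.1136, 0.4052]
tool_rot: [180.0, -0.1, -17.0]
ft_force: [0.6, -0.2, -0.3]
grip_width: 0.0854
grip_force: 0.0
t 1.9 tcp [ 0.4938 -0.1136  0.4052] [ 1.7999e+02 -7.0000e-02 -1.7000e+01] F [ 0.61 -0.17 -0.26] j6 85.1
shift [ 0.0293 -0.0891  0.0818] rotvec [ 0.01 -0.07  0.  ]
```

```bash
python3 -m inch '[[-1,[0.029,-0.089,0.04],[0,0,0]],[-1,[0.029,-0.089,0.08],[0,0,0]],[-1,[0.029,-0.089,0.08],[0,0,0]],[-1,[0.029,-0.089,0.08],[0,0,0]]]'
python3 -c "
from h import *
go(0.548,-0.037,0.055,-17)
c=vision.camera('scene');a=c['image'][100:330,170:410]; b=vision.camera('top')['image'][90:290,150:390]
cv2.imwrite('pics/p2.png',np.vstack([cv2.resize(a,None,fx=1.3,fy=1.3),cv2.resize(b,None,fx=1.3,fy=1.3)]))"
```

```text
time: 2.3
tcp_pos: [0.5461, -0.0367, 0.3207]
tool_rot: [180.0, 0.4, -16.8]
ft_force: [-0.0, -0.4, 0.4]
grip_width: 0.0852
grip_force: 0.0
t 2.3 tcp [ 0.5461 -0.0367  0.3207] [179.99   0.4  -16.83] F [-0.01 -0.43  0.42] j6 94.7
shift [ 0.0026 -0.0003  0.0923] rotvec [0.01 0.4  0.17]
```

View pics/p2.png

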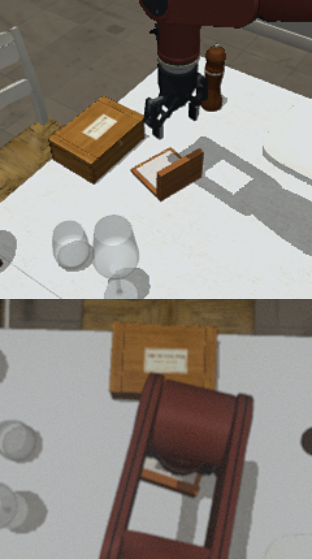

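The scene view shows the open hand above the panel, on the caddy side of the upturned foot (foot top near pixel (185,165)). I'll go down.

```bash
python3 -m inch '[[-1,[0.002,0,0.03],[0,0,0]],[-1,[0.002,0,0.06],[0,0,0]],[-1,[0.002,0,0.085],[0,0,0]],[-1,[0.002,0,0.102],[0,0,0]],[-1,[0.002,0,0.102],[0,0,0]],[-1,[0.002,0,0.102],[0,0,0]]]'
python3 -c "
from h import *
go(0.548,-0.037,0.045,-17)
c=vision.camera('scene');a=c['image'][130:290,200:400]
cv2.imwrite('pics/p3.png',cv2.resize(a,None,fx=3,fy=3))"
```

```text
time: 3.0
tcp_pos: [0.5493, -0.0406, 0.2245]
tool_rot: [-180.0, -0.1, -17.1]
ft_force: [0.6, -0.5, 0.4]
grip_width: 0.0853
grip_force: 0.0
t 3.0 tcp [ 0.5493 -0.0406  0.2245] [-1.800e+02 -1.300e-01 -1.708e+01] F [ 0.6  -0.5   0.39] j6 94.7
shift [-0.0023 -0.0031  0.0061] rotvec [-0.   -0.13 -0.08]
```

View pics/p3.png

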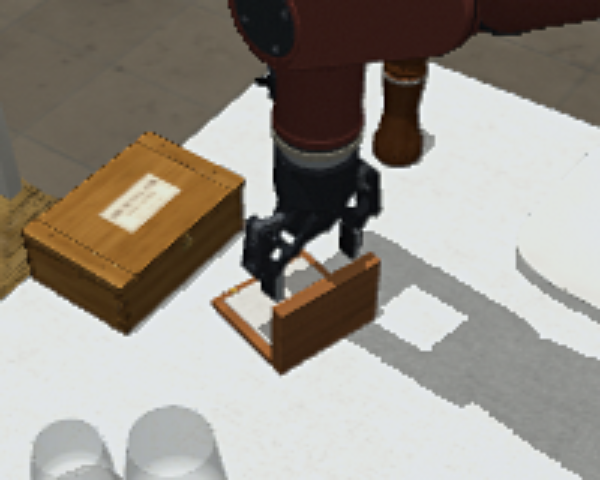

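```bash
python3 -c "
from h import *
c=vision.camera('scene')
for z in (.04,.05,.06,.07,.08):
  print(z,[((proj(c,[.549-.956*d+.292*.05,-.0406+.292*d+.956*.05,z])-[200,130])*3).round().tolist() for d in (-.01,0,.01)])"
```

```text
0.04 [[[263.0, 307.0]], [[270.0, 314.0]], [[276.0, 320.0]]]
0.05 [[[263.0, 300.0]], [[270.0, 306.0]], [[276.0, 313.0]]]
0.06 [[[263.0, 293.0]], [[270.0, 299.0]], [[276.0, 306.0]]]
0.07 [[[263.0, 286.0]], [[270.0, 292.0]], [[276.0, 298.0]]]
0.08 [[[263.0, 279.0]], [[270.0, 285.0]], [[277.0, 291.0]]]
```

```bash
python3 -m inch '[[-1,[0,-0.003,0.008],[0,0,0]],[-1,[0,-0.003,0.016],[0,0,0]],[-1,[-0.005,-0.003,0.016],[0,0,0]],[-1,[-0.010,-0.003,0.016],[0,0,0]],[-1,[-0.014,-0.003,0.016],[0,0,0]],[-1,[-0.018,-0.003,0.016],[0,0,0]],[-1,[-0.022,-0.003,0.016],[0,0,0]],[-1,[-0.026,-0.003,0.016],[0,0,0]],[-1,[-0.030,-0.003,0.016],[0,0,0]],[-1,[-0.034,-0.003,0.016],[0,0,0]],[-1,[-0.038,-0.003,0.016],[0,0,0]],[-1,[-0.042,-0.003,0.016],[0,0,0]]]'
python3 -c "
from h import *
c=vision.camera('scene');a=c['image'][130:290,200:400]
cv2.imwrite('pics/p4.png',cv2.resize(a,None,fx=3,fy=3))"
```

```text
time: 4.3
tcp_pos: [0.5087, -0.0242, 0.2063]
tool_rot: [180.0, 0.1, -17.0]
ft_force: [-0.4, -0.4, -0.3]
grip_width: 0.0853
grip_force: 0.1
```

View pics/p4.png

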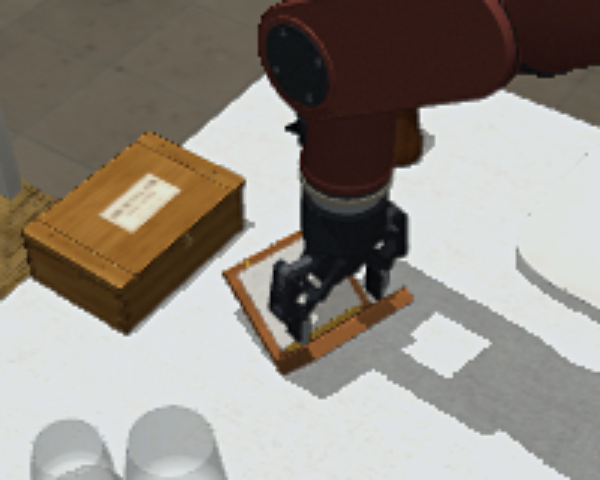

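The foot is tilting toward the robot, with its edge at about (300,370)–(410,295), and the panel is rising behind the fingers. I'll keep pulling.

```bash
python3 -m inch '[[-1,[-0.004,0,0],[0,0,0]],[-1,[-0.008,0,0],[0,0,0]],[-1,[-0.012,0,0],[0,0,0]],[-1,[-0.016,0,0],[0,0,0]],[-1,[-0.020,0,0],[0,0,0]],[-1,[-0.024,0,0],[0,0,0]],[-1,[-0.028,0,0],[0,0,0]],[-1,[-0.032,0,0],[0,0,0]],[-1,[-0.036,0,0],[0,0,0]],[-1,[-0.036,0,0],[0,0,0]],[-1,[-0.036,0,0],[0,0,0]],[-1,[-0.036,0,0],[0,0,0]]]'
python3 -c "
from h import *
c=vision.camera('scene');a=c['image'][130:290,200:400]
cv2.imwrite('pics/p5.png',cv2.resize(a,None,fx=3,fy=3))"
```

```text
time: 5.55
tcp_pos: [0.4752, -0.0139, 0.2068]
tool_rot: [-180.0, -0.0, -17.0]
ft_force: [-0.1, 1.1, 0.4]
grip_width: 0.0854
grip_force: 0.0
```

View pics/p5.png

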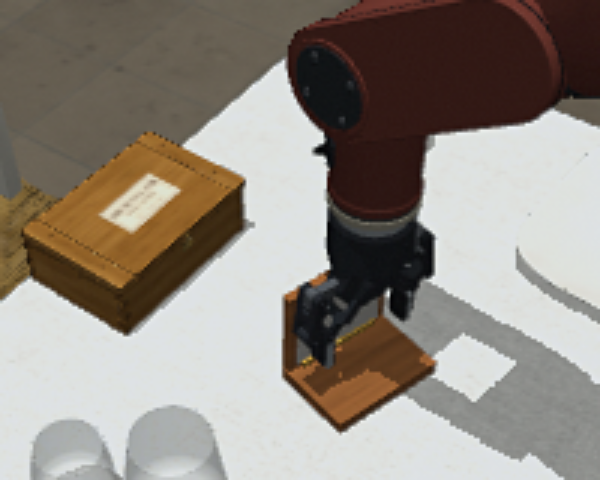

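The stand is upright: heel-left at (287,376), foot front corners at (342,430) and (436,365). The fingers hang free above the foot. I'll lift off and measure.

```bash
python3 -m inch '[[-1,[0,0,-0.04],[0,0,0]],[-1,[0,0,-0.08],[0,0,0]],[-1,[0,0,-0.1],[0,0,0]],[-1,[-0.04,0,-0.1],[0,0,0]],[-1,[-0.085,0,-0.1],[0,0,0]],[-1,[-0.085,0,-0.1],[0,0,0]],[-1,[-0.085,0,-0.1],[0,0,0]]]'
python3 -c "
from h import *
s=vision.camera('scene')
g=lambda u,v,z: print((ray(s,200+u/3,130+v/3,z)).round(4))
g(287,376,0);g(342,431,0);g(342,420,.016);g(436,362,.016)
go(.39,0.01,.05,-17)
a=s['image'][130:290,200:400]
cv2.imwrite('pics/p6.png',cv2.resize(a,None,fx=3,fy=3))"
```

```text
time: 6.3
tcp_pos: [0.3933, 0.0112, 0.3069]
tool_rot: [-180.0, -0.1, -17.0]
ft_force: [0.8, -0.2, 0.5]
grip_width: 0.0854
grip_force: 0.0
[0.525  0.0335 0.    ]
[0.4477 0.0576 0.    ]
[0.4485 0.0577 0.016 ]
[ 0.413  -0.0506  0.016 ]
t 6.35 tcp [0.3942 0.0109 0.3074] [-1.7999e+02 -1.3000e-01 -1.6990e+01] F [ 0.8   0.16 -0.27] j6 97.1
shift [-0.004   0.0021  0.084 ] rotvec [-0.01 -0.13  0.01]
```

View pics/p6.png

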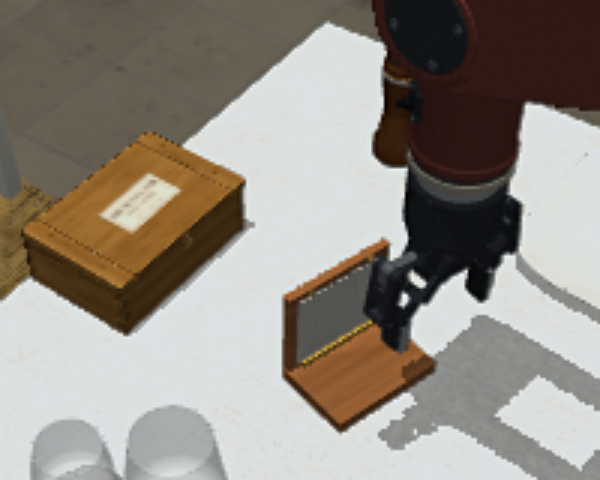

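```bash
python3 -m inch '[[-1,[0,0,0.04],[0,0,0]],[-1,[0,0,0.08],[0,0,0]],[-1,[0,0,0.11],[0,0,0]],[-1,[0,0,0.129],[0,0,0]],[-1,[0,0,0.129],[0,0,0]],[-1,[0,0,0.129],[0,0,0]],[-1,[0,0,0.129],[0,0,0]]]'
python3 -m inch '[[-1,[0,0,0.003],[0,0,0]],[-1,[0,0,0.006],[0,0,0]],[-1,[0,0,0.009],[0,0,0]],[-1,[0,0,0.009],[0,0,0]]]'
python3 -c "
from h import *
s=vision.camera('scene')
go(.39,0.01,.05,-17)
a=s['image'][130:290,200:400]
cv2.imwrite('pics/p7.png',cv2.resize(a,None,fx=3,fy=3))"
```

```text
time: 7.05
tcp_pos: [0.3951, 0.0107, 0.179]
tool_rot: [-180.0, -0.1, -17.0]
ft_force: [0.6, -0.4, -0.3]
grip_width: 0.0855
grip_force: 0.0
time: 7.45
tcp_pos: [0.3935, 0.0111, 0.1685]
tool_rot: [180.0, 0.0, -17.0]
ft_force: [0.9, -0.1, -0.1]
grip_width: 0.0855
grip_force: 0.0
t 7.5 tcp [0.3936 0.011  0.1686] [ 1.8e+02  2.0e-02 -1.7e+01] F [-0.84 -0.54  0.51] j6 97.1
shift [-0.0031  0.002  -0.0548] rotvec [ 0.    0.02 -0.  ]
```

View pics/p7.png

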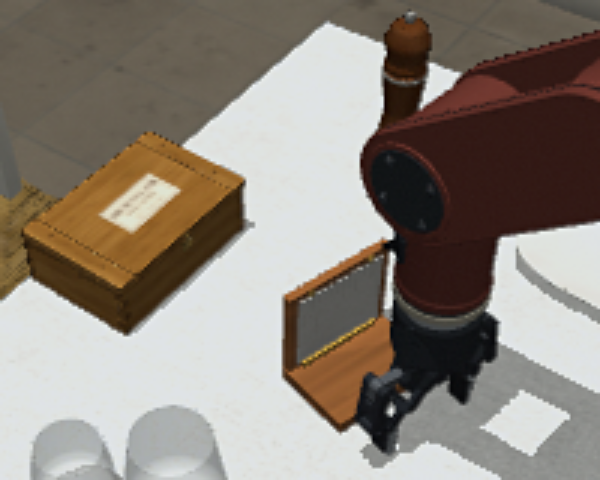

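```bash
python3 -m inch '[[-1,[0.006,0,0],[0,0,0]],[-1,[0.012,0,0],[0,0,0]],[-1,[0.017,0,0],[0,0,0]],[-1,[0.021,0,0],[0,0,0]],[-1,[0.025,0,0],[0,0,0]],[-1,[0.029,0,0],[0,0,0]],[-1,[0.033,0,0],[0,0,0]],[-1,[0.037,0,0],[0,0,0]],[-1,[0.041,0,0],[0,0,0]]]'
python3 -c "
from h import *
go(.48,-.004,0,-1)"
```

```text
time: 8.4
tcp_pos: [0.433, -0.001, 0.1684]
tool_rot: [180.0, 0.0, -17.0]
ft_force: [-0.6, 0.1, -0.3]
grip_width: 0.0858
grip_force: 0.7
t 8.4 tcp [ 0.433  -0.001   0.1684] [ 1.8e+02  2.0e-02 -1.7e+01] F [-0.65  0.14 -0.28] j6 96.4
shift [ 0.0458 -0.0109 -0.005 ] rotvec [  0.     0.02 -16.  ]
```

```bash
python3 -m inch '[[-1,[0.004,-0.001,0],[0,0,-1.4]],[-1,[0.008,-0.002,0],[0,0,-2.8]],[-1,[0.012,-0.003,0],[0,0,-4.1]],[-1,[0.016,-0.004,0],[0,0,-5.5]],[-1,[0.020,-0.005,0],[0,0,-6.9]],[-1,[0.024,-0.006,0],[0,0,-8.2]],[-1,[0.028,-0.007,0],[0,0,-9.6]],[-1,[0.032,-0.008,0],[0,0,-11]],[-1,[0.036,-0.009,0],[0,0,-12.4]],[-1,[0.040,-0.010,0],[0,0,-13.8]],[-1,[0.044,-0.011,0],[0,0,-15.1]],[-1,[0.048,-0.012,0],[0,0,-16.5]]]'
python3 -c "
from h import *
s=vision.camera('scene')
go(.56,-.01,0,-.5)
a=s['image'][130:290,200:400]
cv2.imwrite('pics/p8.png',cv2.resize(a,None,fx=3,fy=3))"
```

```text
time: 9.6
tcp_pos: [0.4827, -0.0036, 0.1687]
tool_rot: [-180.0, 0.0, -0.4]
ft_force: [-1.9, 0.0, 0.4]
grip_width: 0.0854
grip_force: 0.9
t 9.65 tcp [ 0.4833 -0.0036  0.1689] [ 1.8e+02 -6.0e-02 -3.2e-01] F [-0.71  0.55 -0.42] j6 80.5
shift [ 0.0768  0.0059 -0.0044] rotvec [ 0.   -0.06  0.18]
```

View pics/p8.png

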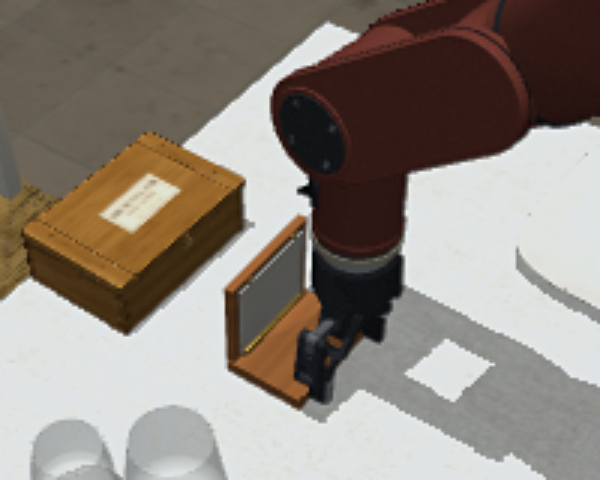

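Both fingers are on the front edge and the stand is nearly square, with heel-left at about (229,367) and front-left at about (305,405).

```bash
python3 -m inch '[[-1,[0.005,0.001,0],[0,0,0.2]],[-1,[0.010,0.001,0],[0,0,0.2]],[-1,[0.015,0.002,0],[0,0,0.2]],[-1,[0.020,0.002,0],[0,0,0.2]],[-1,[0.025,0.003,0],[0,0,0.2]],[-1,[0.030,0.003,0],[0,0,0.2]],[-1,[0.035,0.003,0],[0,0,0.2]],[-1,[0.040,0.003,0],[0,0,0.2]],[-1,[0.045,0.004,0],[0,0,0.2]],[-1,[0.050,0.004,0],[0,0,0.2]],[-1,[0.055,0.004,0],[0,0,0.2]],[-1,[0.060,0.004,0],[0,0,0.2]]]'
python3 -c "
from h import *
s=vision.camera('scene');t=vision.camera('top')
go(.57,-.01,0,-.5)
for k in (s,t):
  for d in vision.regions_of('menu_stand',k)[:1]: print(d['confidence'],d['bbox'])
a=s['image'][130:290,200:400];b=t['image'][90:250,190:390]
cv2.imwrite('pics/p9.png',np.hstack([cv2.resize(a,None,fx=2,fy=2,interpolation=2),cv2.resize(b,None,fx=2,fy=2,interpolation=2)]))"
```

```text
time: 10.85
tcp_pos: [0.5427, -0.0081, 0.1687]
tool_rot: [180.0, -0.0, -0.7]
ft_force: [-1.2, -0.3, -1.0]
grip_width: 0.0856
grip_force: 0.8
t 10.95 tcp [ 0.5432 -0.0082  0.169 ] [ 1.7999e+02 -9.0000e-02 -7.1000e-01] F [-0.53 -0.43 -0.46] j6 81.5
shift [ 0.0268  0.0015 -0.0043] rotvec [ 0.01 -0.09 -0.21]
0.65 [256.2, 192.4, 47.1, 63.0]
0.72 [267.0, 175.3, 32.6, 6.7]
```

```bash
python3 -m inch '[[-1,[0.004,0,0],[0,0,0]],[-1,[0.008,0,0],[0,0,0]],[-1,[0.012,0,0],[0,0,0]],[-1,[0.016,0,0],[0,0,0]],[-1,[0.019,0,0],[0,0,0]],[-1,[0.021,0,0],[0,0,0]],[-1,[0.023,0,0],[0,0,0]],[-1,[0.024,0,0],[0,0,0]]]'
python3 -c "
from h import *
s=vision.camera('scene')
a=s['image'][150:260,200:340]
cv2.imwrite('pics/p10.png',cv2.resize(a,None,fx=5,fy=5,interpolation=2))
o=readout.get_obs();print(o['tcp_pos'],o['ft_force'])"
```

```text
time: 11.85
tcp_pos: [0.5665, -0.0084, 0.1687]
tool_rot: [180.0, -0.0, -0.7]
ft_force: [-4.0, -0.5, 3.1]
grip_width: 0.0854
grip_force: 1.9
[ 0.56650573 -0.00839097  0.16871492] [-2.99798606 -0.06114155  1.71733183]
```

```bash
python3 -m inch '[[-1,[0.001,0,0],[0,0,0]],[-1,[0.002,0,0],[0,0,0]],[-1,[0.003,0,0],[0,0,0]]]'
```

```text
time: 12.2
tcp_pos: [0.5693, -0.0084, 0.1687]
tool_rot: [-180.0, -0.0, -0.7]
ft_force: [-4.2, -0.4, 1.7]
grip_width: 0.0852
grip_force: 1.8
```

```bash
python3 -c "
from h import *
s=vision.camera('scene');t=vision.camera('top')
a=s['image'][150:260,200:330];b=t['image'][95:205,220:330]
cv2.imwrite('pics/p11.png',np.hstack([cv2.resize(a,None,fx=3.3,fy=3.3,interpolation=2),cv2.resize(b,None,fx=3.3,fy=3.3,interpolation=2)]))
o=readout.get_obs();print(o['tcp_pos'],o['ft_force'])"
```

```text
[ 0.56949882 -0.00842437  0.16870346] [-2.22238472  0.70110111  0.8927654 ]
```

View pics/p11.png

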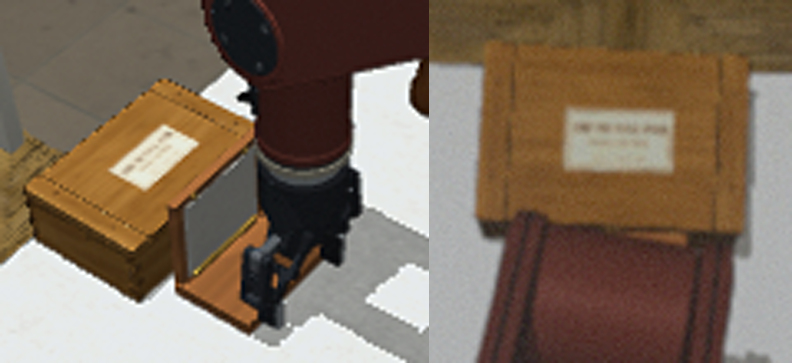

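The stand is upright and square close to the caddy, with heel-left at about (180,290), panel top-left at (172,208) and caddy lower-left corner at (140,300). I'll compute the remaining gap.

```bash
python3 -c "
from h import *
s=vision.camera('scene')
for u,v,z in [(177,290,0),(169,207,.115),(255,331,0),(140,300,0),(137,240,.074),(255,118,.074)]: print((ray(s,200+u/3.3,150+v/3.3,z)).round(4))
o=readout.get_obs();print(o['tcp_pos'],o['ft_force'],o['time'])"
```

```text
[0.6646 0.0508 0.    ]
[0.6584 0.0581 0.115 ]
[0.5789 0.0488 0.    ]
[0.6842 0.0793 0.    ]
[0.6837 0.0746 0.074 ]
[ 0.6949 -0.1118  0.074 ]
[ 0.56948894 -0.0084128   0.16870749] [-3.09475193 -0.7506848   2.01001895] 12.35
```

```bash
python3 -m inch '[[-1,[0.001,0,0],[0,0,0]],[-1,[0.002,0,0],[0,0,0]],[-1,[0.003,0,0],[0,0,0]],[-1,[0.003,0,0],[0,0,0]]]'
python3 -m inch '[[-1,[0.001,0,0],[0,0,0]],[-1,[0.002,0,0],[0,0,0]],[-1,[0.002,0,0],[0,0,0]]]'
```

```text
time: 12.75
tcp_pos: [0.5725, -0.0085, 0.1687]
tool_rot: [180.0, -0.0, -0.7]
ft_force: [-1.8, 0.6, 1.0]
grip_width: 0.0852
grip_force: 1.1
time: 13.05
tcp_pos: [0.5745, -0.0085, 0.1687]
tool_rot: [-180.0, -0.0, -0.7]
ft_force: [-2.6, 0.3, 1.6]
grip_width: 0.0853
grip_force: 1.1
```

```bash
python3 -m inch '[[-1,[0.001,0,0],[0,0,0]],[-1,[0.002,0,0],[0,0,0]],[-1,[0.002,0,0],[0,0,0]]]'
python3 -m inch '[[-1,[0.0007,0,0],[0,0,0]],[-1,[0.0015,0,0],[0,0,0]],[-1,[0.0015,0,0],[0,0,0]]]'
```

```text
time: 13.35
tcp_pos: [0.5765, -0.0085, 0.1687]
tool_rot: [180.0, -0.0, -0.7]
ft_force: [-2.1, 1.0, 1.6]
grip_width: 0.0853
grip_force: 1.1
time: 13.65
tcp_pos: [0.5779, -0.0085, 0.1687]
tool_rot: [180.0, -0.0, -0.7]
ft_force: [-1.6, 0.5, 2.2]
grip_width: 0.0854
grip_force: 1.2
```

```bash
python3 -m inch '[[-1,[0.001,0,0],[0,0,0]],[-1,[0.002,0,0],[0,0,0]],[-1,[0.002,0,0],[0,0,0]]]'
python3 -m inch '[[-1,[0.0007,0,0],[0,0,0]],[-1,[0.0015,0,0],[0,0,0]],[-1,[0.0015,0,0],[0,0,0]]]'
python3 -c "
from h import *
s=vision.camera('scene');t=vision.camera('top')
for k in (s,t):
  for n in ('menu_stand','tea_caddy'):
   for d in vision.regions_of(n,k)[:1]: print(n,d['confidence'],d['bbox'])
cv2.imwrite('pics/p12.png',s['image'])
g=s['image'][150:260,200:330].mean(2)
a=cv2.imread('pics/p11.png')
"
```

```text
time: 13.95
tcp_pos: [0.58, -0.0085, 0.1687]
tool_rot: [180.0, -0.0, -0.7]
ft_force: [-3.2, -0.4, 0.9]
grip_width: 0.0856
grip_force: 1.0
time: 14.25
tcp_pos: [0.5814, -0.0086, 0.1687]
tool_rot: [-180.0, -0.0, -0.7]
ft_force: [-3.8, 0.2, 2.1]
grip_width: 0.0854
grip_force: 1.5
menu_stand 0.71 [249.2, 188.4, 47.8, 61.3]
tea_caddy 0.68 [206.0, 176.1, 64.5, 63.4]
tea_caddy 0.72 [233.3, 108.0, 87.7, 60.3]
```

```bash
python3 -m inch '[[-1,[0.0007,0,0],[0,0,0]],[-1,[0.0015,0,0],[0,0,0]],[-1,[0.0015,0,0],[0,0,0]]]'
python3 -m inch '[[-1,[0.0007,0,0],[0,0,0]],[-1,[0.0015,0,0],[0,0,0]],[-1,[0.0015,0,0],[0,0,0]]]'
```

```text
time: 14.85
tcp_pos: [0.582, -0.0085, 0.1686]
tool_rot: [-180.0, 0.2, -0.7]
ft_force: [-7.7, 0.5, 6.4]
grip_width: 0.0852
grip_force: 4.0
time: 15.15
tcp_pos: [0.5826, -0.0086, 0.1685]
tool_rot: [-180.0, 0.4, -0.7]
ft_force: [-13.9, -0.2, 11.1]
grip_width: 0.0855
grip_force: 6.8
```

The force rose and the arm stalled, so the stand is against the caddy. I'll back off and look.

```bash
python3 -m inch '[[-1,[-0.002,0,0],[0,0,0]],[-1,[-0.006,0,0],[0,0,0]],[-1,[-0.015,0,0],[0,0,0]],[-1,[-0.035,0,0],[0,0,0]],[-1,[-0.06,0,0],[0,0,0]],[-1,[-0.06,0,-0.03],[0,0,0]],[-1,[-0.08,0,-0.07],[0,0,0]],[-1,[-0.12,0,-0.11],[0,0,0]],[-1,[-0.16,0,-0.15],[0,0,0]],[-1,[-0.2,0,-0.19],[0,0,0]],[-1,[-0.2,0,-0.19],[0,0,0]],[-1,[-0.2,0,-0.19],[0,0,0]]]'
python3 -c "
from h import *
s=vision.camera('scene');t=vision.camera('top')
for k in (s,t):
  for n in ('menu_stand','tea_caddy','pepper_mill','water_glass','wine_glass'):
   for d in vision.regions_of(n,k)[:1]:
    q=cv2.minAreaRect(np.argwhere(d['mask'])[:,::-1].astype(np.float32)); print(n,d['confidence'],d['bbox'],cv2.boxPoints(q).round().tolist())
a=s['image'][150:260,200:330];b=t['image'][95:205,220:330]
cv2.imwrite('pics/p13.png',np.hstack([cv2.resize(a,None,fx=3.3,fy=3.3,interpolation=2),cv2.resize(b,None,fx=3.3,fy=3.3,interpolation=2)]))
# predicted outlines
for x in (.670,.674,.678):
  y=-.009
  P=[[x,y+.06,.115],[x,y-.06,.115],[x-.085,y+.06,.0],[x-.085,y-.06,0],[x,y+.06,0]]
  for k in (s,t): print(x,proj(k,P).round(1).tolist())
"
```

```text
time: 16.35
tcp_pos: [0.3837, -0.0061, 0.3613]
tool_rot: [179.9, -0.4, -0.7]
ft_force: [0.3, 0.3, -0.3]
grip_width: 0.0852
grip_force: 0.0
tea_caddy 0.96 [205.9, 174.8, 74.3, 65.0] [[201.0, 212.0], [257.0, 162.0], [290.0, 199.0], [234.0, 248.0]]
pepper_mill 0.74 [325.7, 134.3, 19.2, 49.2] [[323.0, 184.0], [328.0, 132.0], [344.0, 134.0], [340.0, 186.0]]
water_glass 0.64 [211.7, 273.1, 25.9, 33.7] [[210.0, 270.0], [237.0, 270.0], [237.0, 307.0], [210.0, 307.0]]
wine_glass 0.81 [242.9, 265.6, 34.8, 73.4] [[241.0, 265.0], [277.0, 265.0], [277.0, 339.0], [241.0, 339.0]]
menu_stand 0.76 [247.4, 159.0, 53.8, 46.3] [[245.0, 203.0], [246.0, 159.0], [298.0, 160.0], [297.0, 205.0]]
tea_caddy 0.82 [233.3, 107.9, 84.4, 64.8] [[233.0, 167.0], [236.0, 107.0], [318.0, 112.0], [315.0, 171.0]]
pepper_mill 0.92 [382.7, 179.7, 41.2, 28.8] [[376.0, 196.0], [414.0, 172.0], [426.0, 193.0], [389.0, 216.0]]
water_glass 0.96 [146.2, 184.1, 29.1, 30.5] [[144.0, 183.0], [177.0, 183.0], [177.0, 214.0], [144.0, 214.0]]
wine_glass 0.83 [122.1, 232.5, 49.4, 36.5] [[121.0, 230.0], [171.0, 230.0], [171.0, 268.0], [121.0, 268.0]]
0.67 [[249.6, 209.6], [275.2, 186.3], [275.1, 249.8], [298.4, 225.2], [252.2, 237.1]]
0.67 [[246.3, 161.1], [299.2, 162.5], [246.8, 205.7], [295.2, 206.8], [247.8, 172.1]]
0.674 [[248.4, 209.0], [274.1, 185.7], [274.0, 249.2], [297.4, 224.6], [251.1, 236.6]]
0.674 [[246.4, 159.4], [299.2, 160.8], [246.9, 204.1], [295.3, 205.2], [247.8, 170.5]]
0.678 [[247.3, 208.4], [273.1, 185.2], [272.9, 248.6], [296.3, 224.1], [250.1, 236.0]]
0.678 [[246.4, 157.7], [299.3, 159.0], [246.9, 202.5], [295.3, 203.6], [247.9, 168.9]]
```

```bash
python3 -c "
from h import *
print(r.close_job())"
```

```text
the job is handed in; nothing more can be done
None
```

I handed the job in, and the verdict has not come back. By the cameras, the stand is upright on its foot with its back square against the caddy front, about 5 mm from the middle; the glasses and pepper mill have not moved, and the hand is clear.

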